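# Clear the rusk offcuts down the bakery's scrap chute and hold its shutter open

## Task

Clear the six rusk offcuts off the bakery bench: holding the bench brush, and without touching the offcuts with the gripper, sweep them all onto the closed shutter of the scrap chute, well inside its walls, then stand the brush upright on the bench clear of the chute and the shutter's track. Now pull the shutter by its bar handle until its black leading edge is level with the red mark, so that everything drops into the pan, and keep holding it there against its spring, because I want to wipe the crumbs down after them: finish while still holding the handle. Leave the other things on the bench where they are.

Things in the scene. Friction and masses are not known exactly. Their poses are not given: they have to be found in the camera images.
- bench: Stainless bench with a built-in scrap chute; stands a little differently each time. Origin: centre of the chute's mouth, in the bench-top plane (z = 0). x away from the robot, y left, z up: the 'bench frame', used below in mm. Top runs from x -290 (front edge) to 300, flat and free in front of the chute. Mouth: x -55..55, y -65..65, closed by the shutter, flush with the top.
- chute_walls (a point): Middle of the mouth's open front side, bench (-55, 0). 4 mm aluminium walls stand round the mouth: sides at y = +-70 from x -55 to 62, 35 mm high; rear at x = 60, 45 high; in front two wings 35 high splay from (-55, +-70) out to (-100, +-88).
- pan_floor (a point): Floor of the blue scrap pan, 265 x 325 mm, that hangs under the chute; the floor is 166 mm below the bench top.
- shutter (a joint): Slide of the shutter plate, m: 0 closed, grows as it is pulled right (bench -y). 0.140: its black leading edge (y -150 when closed) is level with the red mark, chute fully open; stop at 0.160. Spring pulls it shut: 5 N closed, 12 N at the mark, friction 0.6 N. Offcuts on it are held back by the side wall at y -70 and drop as it leaves. Its track, x -58..58, 6 mm deep, ends at y -316.
- pull: Bar handle standing on the shutter, moving with it: black bar 12 mm thick, 96 long along bench x, axis 36 above the bench top, on two 10 mm posts at x = +-41. Origin under the bar's middle, in the bench-top plane; at bench (0, -120) when closed. 42 mm free between bar and side wall. Pinch from above, a finger on either side along y.
- pull_grip (a point): Middle of the handle's bar, on its axis, 36 mm above the bench top.
- mark (a point): The red mark: two short red lines (30 x 6 mm) painted on the bench on either side of the shutter's track, at bench y = -290; this point is on the track's centre line between them.
- brush: Bench brush standing on its stiff pale bristles (block 30 x 120, 50 mm high) under a wooden back 34 x 126 mm, 50 to 72 high; a wooden tail 20 thick runs on to y -160, rising to 84. Origin: centre of the underside; y along the brush, tail to -y. About 0.16 kg. Starts right of the offcuts, in front of the shutter's track, tail to the right, turned up to 20 degrees.
- brush_grip (a point): Middle of the brush's wooden back, 61 mm above the bristles' underside: grip here from above across the 34 mm width (brush x).
- scrap0: One of six hard, golden-brown rusk offcuts, 30 x 24 x 17 mm, about 15 g, lying on the bench in front of the chute; slides easily on the steel. Origin: centre of its underside.
- scrap1: One of six hard, golden-brown rusk offcuts, 28 x 22 x 18 mm, about 15 g, lying on the bench in front of the chute; slides easily on the steel. Origin: centre of its underside.
- scrap2: One of six hard, golden-brown rusk offcuts, 26 x 26 x 16 mm, about 15 g, lying on the bench in front of the chute; slides easily on the steel. Origin: centre of its underside.
- scrap3: One of six hard, golden-brown rusk offcuts, 30 x 22 x 18 mm, about 15 g, lying on the bench in front of the chute; slides easily on the steel. Origin: centre of its underside.
- scrap4: One of six hard, golden-brown rusk offcuts, 27 x 24 x 17 mm, about 15 g, lying on the bench in front of the chute; slides easily on the steel. Origin: centre of its underside.
- scrap5: One of six hard, golden-brown rusk offcuts, 25 x 23 x 19 mm, about 15 g, lying on the bench in front of the chute; slides easily on the steel. Origin: centre of its underside.
- jar: Amber glass jar with a red lid, 70 mm across, 110 high, beyond the right end of the shutter's track. Stays where it is. Origin: centre of its underside.
- cutter: Round metal pastry cutter ring, 64 mm across, 40 high, left of the offcuts. Stays where it is. Origin: centre of its underside.
- timer: White kitchen timer with a red dial, 45 x 75 x 65 mm high, behind the chute to the left. Stays where it is. Origin: centre of its underside.
- tub: White plastic tub, open, 110 mm across, 120 high, left of the chute. Stays where it is. Origin: centre of its underside.
- tin: Small aluminium bowl, 96 mm across, 35 high, on the right. Stays where it is. Origin: centre of its underside.

How it is judged:
By the outcome, as a careful person would: the job done as asked, in the order asked, and still so for the second after the job is handed in, while the arm keeps its last pose, push and grip.
It also fails if it takes over 64 s, if anything falls off the work surface, if the arm or the gripper's body presses on something with over 40 N, if the wrist force passes 120 N, or if a joint passes its speed limit or range.

## Robot

A 7-joint arm with a two-finger parallel gripper is mounted at the origin on the work surface. World frame = base frame: x ahead of the robot, y to its left, z up, the work surface at z = 0. Lengths are in mm, angles in rad, forces in N, time in s.
With the tool pointing down it reaches from about 425 to 1025 mm from the base axis. Payload 3.6 kg.
Tool frame: the origin (TCP) lies on the centre line of the jaws, within the pads' length; the fingertips stand 22 mm ahead of it and the grasp point (between the pads) lies 3 mm ahead of it; z points along the fingers, y is the line along which they close (so a half turn about z gives the same grasp; the last joint's range is limited). The gripper opens to 85 mm and grips with 20 to 120 N. Pads are 22 mm wide; open, the fingers measure 114 mm over their backs; the gripper's body (76 mm by 85 mm) begins 54 mm behind the grasp point. The pads swing forward as they close: fully open they stand 13 mm farther back than shut.
Start: joints at [1.034, 0.591, 0.048, 1.609, -0.033, 0.943, -0.034], TCP at [310.644, -655.08, 253.302] pointing down, gripper open.
Joint ranges: [-2.69, 2.69], [-0.47, 2.24], [-1.27, 1.36], [0.19, 2.51], [-1.53, 4.68], [0.08, 2.07], [-3.09, 3.09]. Speed limits (rad/s): [2.57, 2.57, 3.14, 3.14, 3.14, 3.14, 3.14].

## Interface

Orientations are given as a 3x3 rotation matrix whose columns are the frame's x, y, z axes.
In Python, from rig import r gives the robot as it stands.
- The arm moves only by the shell command python3 -m handwheel 'ROWS'. ROWS is JSON, a list of rows, each a list of 3 entries, a list of its own where there are three numbers: the turn, a rotation vector about the world's x, y, z in degrees, then the shift along the world's x, y, z in m, then the closure in counts, from 0 (fully open) to 255 (shut). In form: [[[rx, ry, rz], [x, y, z], claw], ...]. A call has 1 to 20 rows; each row is the pose to reach, as a shift and turn from the pose commanded when the call began; what a row does not reach only later rows make up. A row lasts 1/8 s, in which the tool goes at most 62.5 mm and 10.7 degrees, less where a joint would pass 70% of its speed; a pose out of reach is approached as far as the arm can. A call with a gripper value outside its range is refused whole. The fingers move at their own pace and stop on an object; the grip force is fixed at half the most. Time passes only in rows, so rows that repeat a pose let the fingers close. It gives the time, the measured TCP pose, the force, the opening and the grip force at its end, in the units of the state.
- r.get_obs(): the state, without advancing time (a new reading comes with each control period).
- r.camera(name): name is "side" or "top"; returns a dict with "pixels" (420x560x3 uint8, red, green, blue), "range_z" (420x560 float32, mm along the optical axis (not along the pixel's ray), 0 where there is no reading), "vfov" (degrees; the focal length in pixels is half the picture's height over the tangent of half this angle, whatever the lens; pixels are square), "cx", "cy" (the principal point, pixels), "D" ([k1, k2, p1, p2, k3] as OpenCV has them; the pictures are not rectified), "camera_from_world" (4x4, takes a point from world to camera coordinates). Camera axes: x right, y down, z forward; pixel columns grow to the right and rows downward; lengths in mm; the calibration is good to about 2 mm. A picture is of the moment at which its call begins.
- r.finish_job(): hands the job in; it is judged then, once.
Trained networks look in the newest picture that a camera, given by its name, has taken for a name from the list of things; names that differ only in an ending like _2 or _b are one class to them, and where a whole thing is asked for, a point or a joint stands for the part that bears it (a point fixed in the world has none). Each returns a list of dicts, best first, with "score" (0 to 1); they miss things now and then, are a little off and sometimes report something else, mostly with a low value. They report only what shows in the picture. A call takes as long as a camera call.
- r.spot_in(thing, camera): "at" ([column, row] in pixels, amid what is visible of it).
- r.masks_of(thing, camera): "region" (420x560 bool, what is visible of it) and "at" ([column, row] in pixels, amid what is visible of it).
The state is a dict: "clock": time; "q": joint angles; "dq": joint speeds; "effort": joint torques, N m; "tool_pos": TCP position; "tcp_rot": TCP orientation; "contact_force": force on the tool from outside, world axes, zero at the start; "ft_torque": the same for the moment, N m; "width": opening from 0.0 (shut) to 1.0 (fully open); "finger_force": force on a finger pad.
Only numpy, scipy, OpenCV 4.12 (cv2) and the standard library are available. Lean on these libraries where they do the work, as an engineer would, in place of code of your own. Each camera call takes 0.05 s, during which the arm holds its last target. There are 200 camera calls.

## Working session

There is one attempt and no reset: what is moved stays moved. The work goes in short steps, Python scripts to look and compute and a shell command to move; the robot and the scene stay as the last step left them, time stands still between calls to the robot, and variables do not carry over. Pictures are saved under pics/ and viewed, at most 10 in all, crops included, and the job is handed in when it is done.

```bash
mkdir -p pics; ls; python3 - <<'E'
from rig import r
import cv2,numpy as np
o=r.get_obs(); print({k:np.round(v,3).tolist() for k,v in o.items()})
for n in("side","top"):
    c=r.camera(n); cv2.imwrite(f"pics/{n}0.png",cv2.cvtColor(c["pixels"],cv2.COLOR_RGB2BGR))
    print(n,c["vfov"],c["cx"],c["cy"],c["D"],np.round(c["camera_from_world"],3).tolist())
E
```

```text
pics
{'clock': 0.0, 'q': [1.034, 0.592, 0.048, 1.61, -0.033, 0.943, -0.034], 'dq': [0.0, -0.0, -0.0, -0.0, 0.002, -0.001, -0.001], 'effort': [0.0, -54.869, 1.547, -19.813, 0.009, 0.009, -0.0], 'tool_pos': [310.32, -654.35, 252.14], 'tcp_rot': [[0.904, 0.429, -0.001], [0.429, -0.904, 0.002], [-0.0, -0.002, -1.0]], 'contact_force': [0.624, -0.143, -0.22], 'ft_torque': [-0.014, -0.018, 0.024], 'finger_force': 0.0, 'width': 1.0}
side 56.70510380045562 274.66763560029 208.31485617432205 [-0.00839176  0.          0.          0.          0.        ] [[0.754, -0.657, 0.019, -465.52], [-0.314, -0.386, -0.867, 167.726], [0.577, 0.648, -0.497, 681.272], [0.0, 0.0, 0.0, 1.0]]
top 54.80444485407665 275.92177923311345 207.11261630447825 [-0.03872174  0.          0.          0.          0.        ] [[-0.03, -0.999, 0.012, -19.698], [-0.997, 0.03, -0.069, 600.965], [0.069, -0.014, -0.998, 907.456], [0.0, 0.0, 0.0, 1.0]]
```

View pics/top0.png

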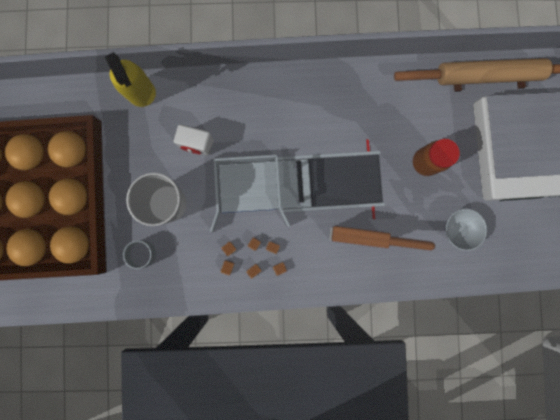

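View pics/side0.png

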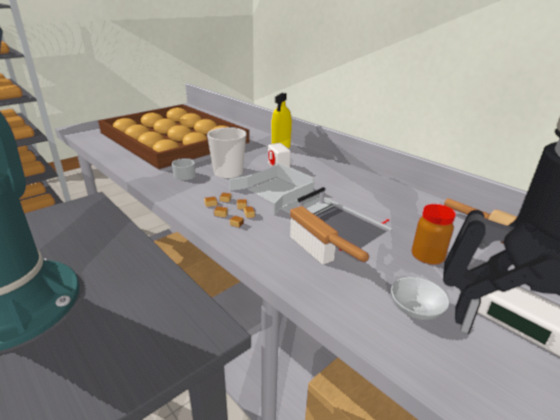

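The top view shows the chute at about (248,185), the bar handle at (300,182), and red marks at (368,145) and (374,212). The offcuts sit around (250,257), and the brush is at (360,238) with its tail to the right. The side view matches this, and the arm is at the right edge.

```bash
cat > h.py <<'E'
from rig import r
import cv2,numpy as np
from scipy.optimize import least_squares
def shot(n):
    c=r.camera(n); f=210/np.tan(np.radians(c["vfov"]/2))
    K=np.array([[f,0,c["cx"]],[0,f,c["cy"]],[0,0,1]]); T=np.array(c["camera_from_world"])
    v,u=np.mgrid[:420,:560]
    p=cv2.undistortPoints(np.stack([u,v],-1).reshape(-1,1,2).astype(float),K,np.array(c["D"])).reshape(420,560,2)
    z=c["range_z"].astype(float)
    P=(np.concatenate([p,np.ones((420,560,1))],-1)*z[...,None]-T[:3,3])@T[:3,:3]
    P[z<=0]=np.nan
    return c["pixels"],P
def masks(n,name,k=1): return [(m["score"],m["region"],m["at"]) for m in r.masks_of(name,n)[:k]]
E
python3 - <<'E'
from h import *
for n in("top","side"):
    px,P=shot(n)
    g={}
    for t in["chute_walls","shutter","pull","brush","jar","cutter","timer","tub","tin"]:
        for s,m,at in masks(n,t,1):
            Q=P[m]; Q=Q[~np.isnan(Q[:,0])]
            print(n,t,round(s,2),np.round(at),len(Q),np.round(np.median(Q,0)),"z%",np.round(np.percentile(Q[:,2],[2,50,98])))
    hsv=cv2.cvtColor(px,cv2.COLOR_RGB2HSV)
    red=((hsv[...,0]<6)|(hsv[...,0]>174))&(hsv[...,1]>150)&(hsv[...,2]>90)
    nn,l,st,ce=cv2.connectedComponentsWithStats(red.astype(np.uint8))
    for i in range(1,nn):
        if st[i,4]>8: print("red",np.round(ce[i]),st[i,4],np.round(np.nanmean(P[l==i],0),1))
    for s,m,at in masks(n,"scrap0",10):
        Q=P[m]; print("scrap",round(s,2),np.round(at),m.sum(),np.round(np.nanmedian(Q,0),1),np.round(np.nanmax(Q[:,2])))
    np.save(n+"_P.npy",P); np.save(n+"_px.npy",px)
E
```

```text
top chute_walls 0.91 [278. 171.] 142810 [689. -47.   1.] z% [-4.  1. 90.]
top shutter 0.71 [263. 184.] 4359 [652. -14.   0.] z% [-4.  0. 42.]
top pull 0.59 [298. 184.] 269 [650. -92.  41.] z% [-1. 41. 45.]
top brush 0.9 [371. 237.] 1272 [ 521. -243.   73.] z% [42. 73. 83.]
top jar 0.59 [437. 156.] 1302 [ 694. -384.  107.] z% [  3. 107. 113.]
top cutter 0.7 [192. 142.] 892 [752. 141.  64.] z% [12. 64. 68.]
top timer 0.58 [278. 173.] 142789 [689. -47.   1.] z% [-4.  1. 90.]
top tub 0.71 [153. 201.] 2492 [622. 235.  52.] z% [  2.  52. 122.]
top tin 0.79 [466. 228.] 1210 [ 535. -480.   15.] z% [ 3. 15. 36.]
red [444. 153.] 674 [ 698.1 -394.7  110. ]
red [195. 151.] 11 [729.5 140.2  48.2]
scrap 0.67 [251. 273.] 116 [456.3  20.9  18.3] 24.0
scrap 0.64 [274. 246.] 97 [507.4 -25.9  18.9] 23.0
scrap 0.49 [281. 267.] 121 [458.7 -40.6  17.8] 22.0
scrap 0.45 [226. 265.] 134 [466.9  77.9  17.5] 22.0
side chute_walls 0.23 [243. 205.] 113 [515.  10.  18.] z% [ 1. 18. 23.]
side shutter 0.93 [292. 189.] 1378 [658. -45.   2.] z% [-1.  2. 44.]
side pull 0.78 [313. 193.] 242 [673. -96.  37.] z% [ 1. 37. 44.]
side brush 0.66 [316. 239.] 2195 [ 513. -250.   63.] z% [ 1. 63. 83.]
side jar 0.91 [434. 236.] 2031 [ 676. -409.   72.] z% [  6.  72. 113.]
side cutter 0.75 [314. 200.] 235 [671. -96.  37.] z% [ 1. 37. 44.]
side timer 0.95 [276. 159.] 416 [742. 126.  51.] z% [16. 51. 68.]
side tub 0.82 [230. 149.] 1584 [601. 183.  86.] z% [  7.  86. 121.]
side tin 0.74 [417. 294.] 1760 [ 554. -466.   20.] z% [ 5. 20. 37.]
red [272. 159.] 36 [730.4 140.8  37.6]
red [439. 214.] 530 [ 692.5 -402.8  109.4]
scrap 0.71 [234. 221.] 135 [455.  -48.6  15.8] 20.0
scrap 0.67 [248. 212.] 105 [505.3 -35.7  17. ] 22.0
scrap 0.62 [223. 195.] 117 [505.6  69.7  13.7] 19.0
scrap 0.6 [240. 203.] 118 [515.6  10.3  17.2] 23.0
```

```bash
cat >> h.py <<'E'
W=np.array([[-55,70,62,70],[-55,-70,62,-70],[60,-70,60,70],[-55,70,-100,88],[-55,-70,-100,-88]],float)
def segd(p):
    d=[]
    for a in W:
        A,B=a[:2],a[2:]; t=np.clip(((p-A)@(B-A))/((B-A)@(B-A)),0,1)
        d.append(np.linalg.norm(p-A-t[:,None]*(B-A),axis=1))
    return np.min(d,0)
def tob(p,x):  # world->bench
    c,s=np.cos(x[2]),np.sin(x[2]); return (np.asarray(p)[...,:2]-x[:2])@np.array([[c,-s],[s,c]])
def tow(p,x):
    c,s=np.cos(x[2]),np.sin(x[2]); return np.asarray(p)@np.array([[c,s],[-s,c]])+x[:2]
E
python3 - <<'E'
from h import *
for n in("top","side"):
    P=np.load(n+"_P.npy"); px=np.load(n+"_px.npy")
    Q=P.reshape(-1,3); Q=Q[~np.isnan(Q[:,0])]
    fl=Q[(abs(Q[:,2])<8)&(abs(Q[:,1])<250)&(abs(Q[:,0]-550)<90)]
    print(n,"bench z",np.median(fl[:,2]))
    for z0,z1 in((28,50),):
        q=Q[(Q[:,2]>z0)&(Q[:,2]<z1)]
        x0=np.array([650,13,0.03])
        for it in range(3):
            b=tob(q,x0); k=(segd(b)<(15 if it==0 else 8))&(b[:,1]>-95); qq=q[k]
            x0=least_squares(lambda x:segd(tob(qq,x)),x0,loss="soft_l1",f_scale=2).x
        print(n,x0,k.sum(),np.sqrt(np.mean(segd(tob(qq,x0))**2)))
    b=tob(Q,x0)
    k=(Q[:,2]>25)&(Q[:,2]<50)&(abs(b[:,0])<60)&(b[:,1]<-90)&(b[:,1]>-150)
    print("bar bench",np.median(b[k],0),b[k].min(0),b[k].max(0),np.median(Q[k,2]))
    hsv=cv2.cvtColor(px,cv2.COLOR_RGB2HSV).astype(int); bb=tob(P,x0)
    m=((hsv[...,0]<8)|(hsv[...,0]>172))&(hsv[...,1]>100)&(abs(P[...,2])<10)&(abs(bb[...,1]+290)<40)
    for sgn in(-1,1):
        k=m&(sgn*bb[...,0]>40)&(sgn*bb[...,0]<120); print("mark",k.sum(),bb[k].mean(0) if k.any() else 0)
    # objects by height above bench in front area
    reg=(P[...,2]>8)&(P[...,2]<26)&(bb[...,0]<-60)&(bb[...,0]>-280)&(abs(bb[...,1])<140)
    nn,l,st,ce=cv2.connectedComponentsWithStats(reg.astype(np.uint8))
    for i in range(1,nn):
        if st[i,4]>25:
            k=l==i; print("blob",st[i,4],np.round(np.median(bb[k],0)),"min",np.round(bb[k].min(0)),"max",np.round(bb[k].max(0)),np.round(np.median(px[k],0)),"world",np.round(P[k].mean(0)))
    # brush
    k=(P[...,2]>64)&(P[...,2]<95)&(bb[...,0]<-60)&(bb[...,0]>-280)&(bb[...,1]<-100)&(bb[...,1]>-400)
    w=P[k]; bl=w[w[:,2]<76]
    (c,s,a)=cv2.minAreaRect(bl[:,:2].astype(np.float32)); print("brush rect",c,s,a, "z",np.median(bl[:,2]))
    pc=np.linalg.svd(w[:,:2]-w[:,:2].mean(0),full_matrices=False)[2][0]; print("axis deg",np.degrees(np.arctan2(pc[1],pc[0])))
    pr=w[:,:2]@pc; print(pr.min(),pr.max(),w[:,:2]@np.array([-pc[1],pc[0]])@np.ones(len(w))/len(w),pc)
E
```

```text
top bench z 0.4280136206287284
top [6.50986262e+02 2.76124430e+01 3.38204802e-02] 476 1.3334868686207997
bar bench [  -1.01882491 -119.35670502] [ -46.61816148 -126.05149076] [  47.59478167 -113.77393228] 41.3039740062802
mark 26 [ -76.85087964 -291.22708273]
mark 29 [  81.84199522 -290.70235718]
blob 111 [-134.   -7.] min [-148.  -22.] max [-120.    8.] [112.  78.  56.] world [517.  16.  20.]
blob 133 [-141.   52.] min [-157.   36.] max [-126.   68.] [111.  77.  53.] world [508.  75.  16.]
blob 117 [-145.  -49.] min [-158.  -63.] max [-132.  -33.] [112.  79.  56.] world [508. -26.  19.]
blob 132 [-183.   57.] min [-201.   43.] max [-168.   71.] [111.  76.  50.] world [466.  78.  17.]
blob 127 [-194.  -62.] min [-208.  -77.] max [-181.  -48.] [112.  79.  56.] world [459. -41.  18.]
blob 134 [-195.   -2.] min [-210.  -18.] max [-180.   16.] [112.  78.  54.] world [456.  19.  18.]
brush rect (519.823486328125, -258.9972839355469) (206.35028076171875, 33.971412658691406) 80.97433471679688 z 72.40762784900863
axis deg 81.54228277793803
-297.4196069815328 -76.58608889369074 -552.858042645
[... 544 characters left out ...]
n [-203.   43.] max [-166.   75.] [171. 130.  76.] world [463.  74.  16.]
blob 181 [-143.  -37.] min [-159.  -66.] max [-120.    9.] [173. 132.  78.] world [510. -12.  17.]
blob 54 [-83. -83.] min [-100.  -90.] max [-60. -73.] [131. 134. 133.] world [572. -60.  17.]
blob 108 [-198.   -5.] min [-211.  -18.] max [-179.   15.] [168. 125.  74.] world [455.  13.  17.]
blob 116 [-198.  -65.] min [-210.  -78.] max [-179.  -47.] [165. 114.  66.] world [457. -46.  16.]
brush rect (519.0286865234375, -269.5166931152344) (221.58795166015625, 34.4608154296875) 80.68602752685547 z 73.09061563477832
axis deg 80.78646832512145
-293.7315011069708 -72.14825906824414 -551.4594966315956 [0.16011432 0.98709848]
```

Both cameras agree: the bench origin is at about (651.2, 26.5) and turned 2.0°. The brush centre is at about (525, -219.5), with its y axis at 81.2°. Next I move above the brush and descend.

```bash
python3 -m handwheel '[[[0,0,9],[0.02,0.045,0],0],[[0,0,19],[0.045,0.09,0],0],[[0,0,28],[0.07,0.15,0],0],[[0,0,37],[0.1,0.21,0],0],[[0,0,46],[0.13,0.27,0],0],[[0,0,55.8],[0.16,0.33,0],0],[[0,0,55.8],[0.19,0.39,0],0],[[0,0,55.8],[0.21,0.43,-0.03],0],[[0,0,55.8],[0.215,0.435,-0.08],0],[[0,0,55.8],[0.215,0.435,-0.11],0],[[0,0,55.8],[0.215,0.435,-0.11],0]]'
python3 - <<'E'
from h import *
o=r.get_obs(); print(np.round(o['tool_pos'],1),np.round(o['tcp_rot'],3).tolist(),np.round(o['q'],2),o['clock'])
E
```

```text
clock: 2.58
tool_pos: [524.1, -219.3, 141.3]
tcp_rot: [[0.153, 0.988, -0.005], [0.988, -0.153, 0.002], [0.001, -0.005, -1.0]]
contact_force: [0.3, -0.3, 0.1]
width: 1.003
finger_force: 0.0
[ 524.1 -219.3  141.3] [[0.153, 0.988, -0.005], [0.988, -0.153, 0.002], [0.001, -0.005, -1.0]] [ 0.48  0.56 -0.22  2.04  0.22  0.57 -0.05] 2.575
```

```bash
python3 -m handwheel '[[[0,0,0],[0,0,-0.03],0],[[0,0,0],[0,0,-0.06],0],[[0,0,0],[0,0,-0.077],0],[[0,0,0],[0,0,-0.077],0],[[0,0,0],[0,0,-0.077],255],[[0,0,0],[0,0,-0.077],255],[[0,0,0],[0,0,-0.077],255],[[0,0,0],[0,0,-0.077],255],[[0,0,0],[0,0,-0.077],255],[[0,0,0],[0,0,-0.077],255]]'
```

```text
clock: 3.82
tool_pos: [526.5, -220.4, 67.3]
tcp_rot: [[0.154, 0.988, 0.002], [0.988, -0.154, -0.001], [-0.0, 0.002, -1.0]]
contact_force: [0.5, -0.2, 6.7]
width: 0.39
finger_force: 60.5
```

```bash
python3 -m handwheel '[[[0,0,0],[0,0,0.03],255],[[0,0,5],[0,0,0.06],255],[[0,0,15],[-0.005,0.02,0.06],255],[[0,0,25],[-0.01,0.04,0.06],255],[[0,0,35],[-0.015,0.06,0.06],255],[[0,0,45],[-0.02,0.08,0.06],255],[[0,0,55],[-0.025,0.1,0.06],255],[[0,0,65],[-0.03,0.12,0.06],255],[[0,0,75],[-0.036,0.136,0.06],255],[[0,0,85],[-0.036,0.136,0.06],255],[[0,0,95],[-0.036,0.136,0.06],255],[[0,0,100.8],[-0.036,0.136,0.06],255],[[0,0,100.8],[-0.036,0.136,0.06],255],[[0,0,100.8],[-0.036,0.136,0.06],255]]'
python3 - <<'E'
from h import *
o=r.get_obs(); print(np.round(o['tool_pos'],1),np.round(o['q'],2),o['clock'])
px,P=shot("side"); cv2.imwrite("pics/s1.png",px[...,::-1])
bb=tob(P,[651.2,26.5,.0345])
k=(abs(bb[...,0]+165)<75)&(abs(bb[...,1]+105)<45)&(P[...,2]<100)&(P[...,2]>20)
print("low z",np.percentile(P[k][:,2],[0,.5,1,3,5]),np.percentile(bb[k],[2,98],axis=0))
E
```

```text
clock: 5.58
tool_pos: [489.4, -84.3, 126.2]
tcp_rot: [[-0.999, -0.033, -0.001], [-0.033, 0.999, -0.0], [0.001, -0.0, -1.0]]
contact_force: [0.3, 0.7, -1.5]
width: 0.386
finger_force: 60.4
[489.4 -84.3 126.2] [ 0.57  0.6  -0.67  2.19  0.69  0.58  0.99] 5.575
low z [20.02595869 20.89850665 21.8688941  35.88630485 61.86036634] [[-225.01075842 -121.26177783]
 [ -98.93735394  -88.39155049]]
```

View pics/s1.png

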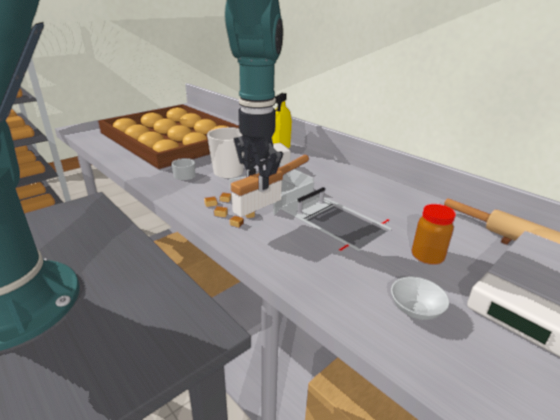

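The brush is held level at (260,178) with its tail away from the robot, to the right of the offcuts. I lower it and push left by about 53 mm.

```bash
python3 -m handwheel '[[[0,0,0],[-0.006,0,-0.03],255],[[0,0,0],[-0.006,0,-0.05],255],[[0,0,0],[-0.006,0,-0.057],255],[[0,0,0],[-0.006,0.01,-0.057],255],[[0,0,0],[-0.007,0.02,-0.057],255],[[0,0,0],[-0.007,0.03,-0.057],255],[[0,0,0],[-0.007,0.038,-0.057],255],[[0,0,0],[-0.008,0.046,-0.057],255],[[0,0,0],[-0.008,0.053,-0.057],255],[[0,0,0],[-0.008,0.053,-0.057],255],[[0,0,0],[-0.008,0.045,-0.057],255],[[0,0,0],[-0.008,0.045,0.003],255]]'
python3 - <<'E'
from h import *
o=r.get_obs(); print(np.round(o['tool_pos'],1),o['clock'])
for n in ("side","top"):
    px,P=shot(n); bb=tob(P,[651.2,26.5,.0345])
    hsv=cv2.cvtColor(px,cv2.COLOR_RGB2HSV)
    reg=(P[...,2]>7)&(P[...,2]<26)&(bb[...,0]<-60)&(bb[...,0]>-280)&(abs(bb[...,1])<140)&(hsv[...,1]>90)
    nn,l,st,ce=cv2.connectedComponentsWithStats(reg.astype(np.uint8))
    for i in range(1,nn):
        if st[i,4]>15:
            k=l==i; print(n,st[i,4],np.round(np.median(bb[k],0)),"min",np.round(bb[k].min(0)),"max",np.round(bb[k].max(0)))
E
```

```text
clock: 7.12
tool_pos: [478.9, -41.5, 126.7]
tcp_rot: [[-0.999, -0.032, -0.01], [-0.032, 0.999, -0.001], [0.01, -0.001, -1.0]]
contact_force: [0.2, -0.9, -1.4]
width: 0.385
finger_force: 60.8
[478.9 -41.5 126.7] 7.125
side 240 [-196.   10.] min [-209.  -37.] max [-170.   68.]
side 69 [-156.  -31.] min [-164.  -35.] max [-129.  -13.]
top 173 [-141.   -8.] min [-160.  -32.] max [-118.   13.]
top 107 [-140.   52.] min [-153.   37.] max [-126.   66.]
top 114 [-183.   57.] min [-198.   44.] max [-169.   72.]
```

```bash
python3 -m handwheel '[[[0,0,0],[0,0.04,0],255],[[0,0,0],[0,0.09,0],255],[[0,0,0],[0,0.14,0],255],[[0,0,0],[0,0.162,0],255],[[0,0,0],[0,0.162,-0.02],255],[[0,0,0],[0,0.162,-0.045],255],[[0,0,0],[0,0.162,-0.057],255],[[0,0,0],[0,0.152,-0.057],255],[[0,0,0],[0,0.142,-0.057],255],[[0,0,0],[0,0.133,-0.057],255],[[0,0,0],[0,0.125,-0.057],255],[[0,0,0],[0,0.125,-0.057],255],[[0,0,0],[0,0.133,-0.057],255],[[0,0,0],[0,0.133,0.003],255]]'
python3 - <<'E'
from h import *
o=r.get_obs(); print(np.round(o['tool_pos'],1),o['clock'])
for n in ("side","top"):
    px,P=shot(n); bb=tob(P,[651.2,26.5,.0345])
    hsv=cv2.cvtColor(px,cv2.COLOR_RGB2HSV)
    reg=(P[...,2]>7)&(P[...,2]<26)&(bb[...,0]<-60)&(bb[...,0]>-280)&(abs(bb[...,1])<140)&(hsv[...,1]>90)
    nn,l,st,ce=cv2.connectedComponentsWithStats(reg.astype(np.uint8))
    for i in range(1,nn):
        if st[i,4]>15:
            k=l==i; print(n,st[i,4],np.round(np.median(bb[k],0)),"min",np.round(bb[k].min(0)),"max",np.round(bb[k].max(0)))
E
```

```text
clock: 8.98
tool_pos: [479.6, 95.1, 130.2]
tcp_rot: [[-0.999, -0.038, -0.008], [-0.038, 0.999, -0.0], [0.008, -0.0, -1.0]]
contact_force: [1.6, -1.2, -1.1]
width: 0.386
finger_force: 61.0
[479.6  95.1 130.2] 8.975
side 524 [-176.   -5.] min [-210.  -42.] max [-120.   47.]
top 83 [-131.   -0.] min [-143.  -12.] max [-120.   11.]
top 102 [-144.   32.] min [-157.   19.] max [-132.   44.]
top 88 [-152.  -20.] min [-160.  -32.] max [-143.   -8.]
top 200 [-194.  -10.] min [-208.  -38.] max [-181.   20.]
```

```bash
python3 -m handwheel '[[[0,0,-10],[-0.006,-0.008,0],255],[[0,0,-20],[-0.012,-0.016,0],255],[[0,0,-30],[-0.02,-0.025,0],255],[[0,0,-40],[-0.026,-0.033,0],255],[[0,0,-50],[-0.032,-0.04,0],255],[[0,0,-60],[-0.04,-0.05,0],255],[[0,0,-70],[-0.046,-0.058,0],255],[[0,0,-80],[-0.052,-0.066,0],255],[[0,0,-90],[-0.06,-0.075,0],255],[[0,0,-90],[-0.06,-0.075,0],255],[[0,0,-90],[-0.06,-0.075,0],255]]'
python3 -c "
from rig import r
print(r.get_obs()['q'])"
```

```text
clock: 10.45
tool_pos: [422.3, 20.0, 132.3]
tcp_rot: [[-0.038, 0.999, 0.001], [0.999, 0.038, 0.001], [0.001, 0.001, -1.0]]
contact_force: [-0.2, 0.3, -2.1]
width: 0.389
finger_force: 61.2
[ 0.0339194   0.4503829  -0.24151809  2.35595198  0.2985171   0.36016113
 -0.42623345]
```

```bash
python3 -m handwheel '[[[0,0,0],[-0.008,0,-0.02],255],[[0,0,0],[-0.008,0,-0.035],255],[[0,0,0],[-0.008,0,-0.038],255],[[0,0,0],[-0.008,0,-0.038],255]]'
python3 - <<'E'
from h import *
o=r.get_obs(); print(np.round(o['tool_pos'],1),np.round(o['q'],2),o['clock'])
for n in("side","top"):
    px,P=shot(n); bb=tob(P,[651.2,26.5,.0345])
    k=(P[...,2]>75)&(P[...,2]<97)&(bb[...,0]<-190)&(bb[...,0]>-280)&(abs(bb[...,1])<75)
    print(n,k.sum(),np.percentile(bb[k],[0,2,98,100],axis=0).round(1).tolist())
    k=(P[...,2]>30)&(P[...,2]<65)&(bb[...,0]<-190)&(bb[...,0]>-280)&(abs(bb[...,1])<75)
    if k.sum(): print("bristle",k.sum(),np.percentile(bb[k],[0,2,98,100],axis=0).round(1).tolist(),P[k][:,2].min())
    if n=="side": cv2.imwrite("pics/s2.png",cv2.resize(px[120:330,100:380,::-1],None,fx=2.5,fy=2.5))
E
```

```text
clock: 10.95
tool_pos: [414.2, 19.4, 94.3]
tcp_rot: [[-0.036, 0.999, 0.001], [0.999, 0.036, 0.0], [0.0, 0.001, -1.0]]
contact_force: [-0.3, -0.1, -1.2]
width: 0.389
finger_force: 61.2
[414.2  19.4  94.3] [-0.03  0.53 -0.17  2.4   0.35  0.24 -0.48] 10.95
side 265 [[-267.5, -74.6], [-266.6, -69.8], [-212.1, 54.6], [-204.9, 60.0]]
bristle 493 [[-253.2, -61.2], [-252.7, -60.3], [-224.4, 55.4], [-222.6, 60.0]] 30.099355956802242
top 60 [[-251.9, -74.3], [-251.0, -73.1], [-218.7, 62.9], [-208.0, 63.2]]
bristle 57 [[-224.6, -57.8], [-223.2, -55.7], [-220.2, 57.1], [-220.1, 57.5]] 31.268142907822604
```

View pics/s2.png

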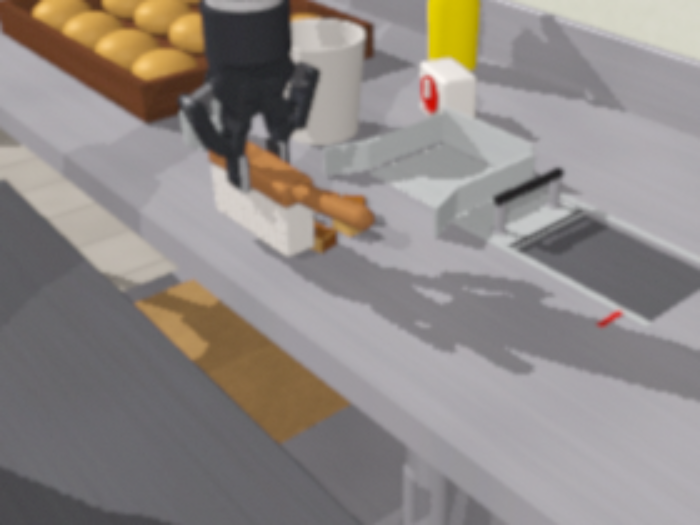

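The crop shows the brush behind the offcuts, with its bristle front at bench x -222 and centred in y. Now the forward sweep.

```bash
python3 -m handwheel '[[[0,0,0],[0,0,-0.015],255],[[0,0,0],[0,0,-0.025],255],[[0,0,0],[0.012,0,-0.025],255],[[0,0,0],[0.025,0,-0.025],255],[[0,0,0],[0.038,0.001,-0.025],255],[[0,0,0],[0.05,0.001,-0.025],255],[[0,0,0],[0.063,0.001,-0.025],255],[[0,0,0],[0.076,0.002,-0.025],255],[[0,0,0],[0.089,0.002,-0.025],255],[[0,0,0],[0.102,0.002,-0.025],255],[[0,0,0],[0.115,0.003,-0.025],255],[[0,0,0],[0.128,0.003,-0.025],255],[[0,0,0],[0.14,0.004,-0.025],255],[[0,0,0],[0.152,0.004,-0.025],255],[[0,0,0],[0.163,0.005,-0.025],255],[[0,0,0],[0.173,0.005,-0.025],255],[[0,0,0],[0.182,0.006,-0.025],255],[[0,0,0],[0.187,0.006,-0.025],255],[[0,0,0],[0.187,0.006,-0.025],255]]'
python3 - <<'E'
from h import *
o=r.get_obs(); print(np.round(o['tool_pos'],1),tob(o['tool_pos'],[651.2,26.5,.0345]),o['clock'])
px,P=shot("side"); px2,P2=shot("top")
a=cv2.resize(px[130:290,170:370,::-1],None,fx=2.5,fy=2.5);b=cv2.resize(px2[120:280,180:340,::-1],None,fx=2.5,fy=2.5)
cv2.imwrite("pics/s3.png",np.hstack([a[:400,:400],b]))
for n,x,p in(("side",px,P),("top",px2,P2)):
    bb=tob(p,[651.2,26.5,.0345]);hsv=cv2.cvtColor(x,cv2.COLOR_RGB2HSV)
    k=(p[...,2]>7)&(p[...,2]<26)&(bb[...,0]<70)&(bb[...,0]>-280)&(abs(bb[...,1])<110)&(hsv[...,1]>90)
    nn,l,st,ce=cv2.connectedComponentsWithStats(k.astype(np.uint8))
    for i in range(1,nn):
        if st[i,4]>8: k=l==i; print(n,st[i,4],"min",np.round(bb[k].min(0)),"max",np.round(bb[k].max(0)))
E
```

```text
clock: 13.42
tool_pos: [601.1, 25.0, 69.3]
tcp_rot: [[-0.034, 0.999, 0.001], [0.999, 0.034, 0.0], [0.0, 0.001, -1.0]]
contact_force: [0.7, 0.5, -2.3]
width: 0.385
finger_force: 61.2
[601.1  25.   69.3] [-50.12853336   0.19323102] 13.425
side 11 min [ -8. -37.] max [  6. -26.]
```

View pics/s3.png

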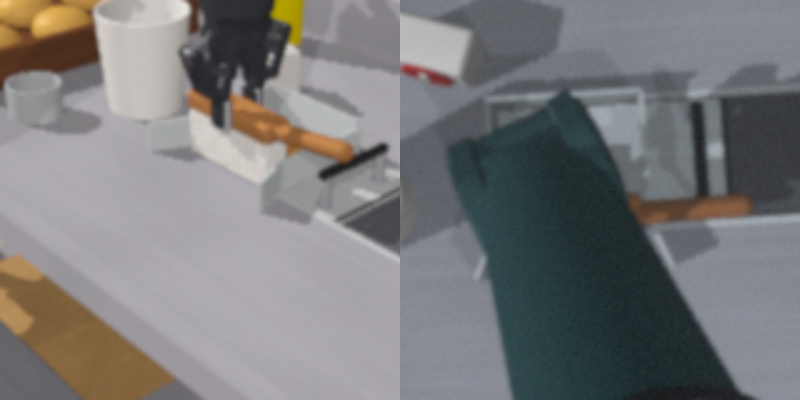

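No offcuts are left behind the brush, and it is inside the mouth at bench x -50. I push 17 mm further, then back out and lift to look.

```bash
python3 -m handwheel '[[[0,0,0],[0.006,0,0],255],[[0,0,0],[0.012,0,0],255],[[0,0,0],[0.017,0.001,0],255],[[0,0,0],[0.017,0.001,0],255]]'
python3 -m handwheel '[[[0,0,0],[-0.02,-0.001,0],255],[[0,0,0],[-0.045,-0.002,0],255],[[0,0,0],[-0.085,-0.004,0.005],255],[[0,0,0],[-0.12,-0.02,0.04],255],[[0,0,0],[-0.13,-0.07,0.06],255],[[0,0,0],[-0.13,-0.13,0.06],255],[[0,0,0],[-0.131,-0.184,0.06],255],[[0,0,0],[-0.131,-0.184,0.06],255],[[0,0,0],[-0.131,-0.184,0.06],255]]'
python3 - <<'E'
from h import *
o=r.get_obs(); print(np.round(o['tool_pos'],1),tob(o['tool_pos'],[651.2,26.5,.0345]),o['clock'])
px,P=shot("side"); px2,P2=shot("top")
a=cv2.resize(px[130:290,170:370,::-1],None,fx=2.5,fy=2.5);b=cv2.resize(px2[120:280,180:340,::-1],None,fx=2.5,fy=2.5)
cv2.imwrite("pics/s4.png",np.hstack([a[:400,:400],b]))
for n,x,p in(("side",px,P),("top",px2,P2)):
    bb=tob(p,[651.2,26.5,.0345]);hsv=cv2.cvtColor(x,cv2.COLOR_RGB2HSV)
    k=(p[...,2]>7)&(p[...,2]<45)&(bb[...,0]<70)&(bb[...,0]>-280)&(abs(bb[...,1])<110)&(hsv[...,1]>90)
    nn,l,st,ce=cv2.connectedComponentsWithStats(k.astype(np.uint8))
    for i in range(1,nn):
        if st[i,4]>8: k=l==i; print(n,st[i,4],"min",np.round(bb[k].min(0)),"max",np.round(bb[k].max(0)),p[k][:,2].max().round())
E
```

```text
clock: 14.02
tool_pos: [618.5, 26.2, 69.4]
tcp_rot: [[-0.034, 0.999, 0.001], [0.999, 0.034, 0.0], [0.0, 0.001, -1.0]]
contact_force: [-0.3, 0.3, -2.8]
width: 0.384
finger_force: 61.2
clock: 15.15
tool_pos: [486.6, -157.8, 129.4]
tcp_rot: [[-0.034, 0.999, 0.0], [0.999, 0.034, 0.0], [0.0, 0.0, -1.0]]
contact_force: [-0.0, 0.8, -1.8]
width: 0.391
finger_force: 61.2
[ 486.6 -157.8  129.4] [-170.84899444 -178.5492873 ] 15.15
side 20 min [9. 3.] max [40. 41.] 21.0
top 609 min [-16. -36.] max [37. 47.] 24.0
```

View pics/s4.png

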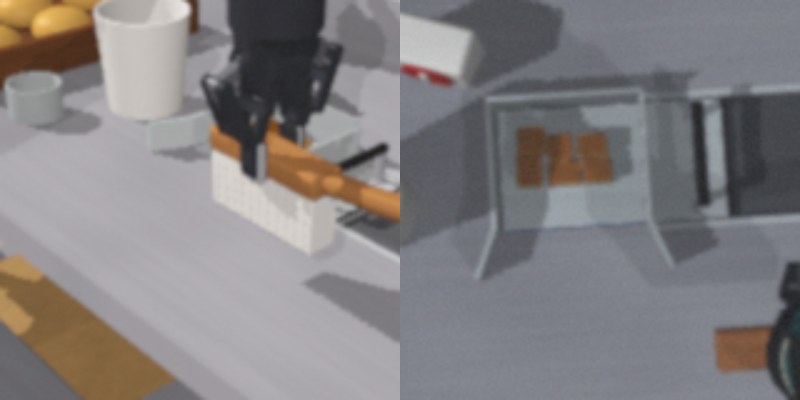

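All six offcuts sit inside the chute, in the block around (565,157) in the right panel: bench x -16..37, y -36..47. Now I set the brush down at bench (-171,-179).

```bash
python3 -m handwheel '[[[0,0,0],[0,0,-0.03],255],[[0,0,0],[0,0,-0.05],255],[[0,0,0],[0,0,-0.057],255],[[0,0,0],[0,0,-0.06],255],[[0,0,0],[0,0,-0.062],255],[[0,0,0],[0,0,-0.063],255],[[0,0,0],[0,0,-0.063],255]]'
```

```text
clock: 16.12
tool_pos: [487.2, -157.9, 67.3]
tcp_rot: [[-0.035, 0.999, 0.001], [0.999, 0.035, -0.0], [-0.0, 0.001, -1.0]]
contact_force: [-2.2, 0.9, 5.1]
width: 0.385
finger_force: 61.9
```

```bash
python3 -m handwheel '[[[0,0,0],[0,0,0],120],[[0,0,0],[0,0,0],60],[[0,0,0],[0,0,0],0],[[0,0,0],[0,0,0.0],0],[[0,0,0],[0,0,0.01],0],[[0,0,0],[0,0,0.04],0],[[0,0,0],[0,0,0.08],0],[[0,0,0],[0,0,0.1],0],[[0,0,0],[0,0,0.1],0]]'
python3 - <<'E'
from h import *
X=[651.2,26.5,.0345]
o=r.get_obs(); print(np.round(o['tool_pos'],1),np.round(o['q'],2),o['clock'])
for n in("side","top"):
    x,p=shot(n); bb=tob(p,X)
    k=(p[...,2]>55)&(p[...,2]<95)&(bb[...,0]<-140)&(bb[...,0]>-230)&(bb[...,1]<-80)&(bb[...,1]>-400)
    if k.sum()>20: print(n,"brush",k.sum(),np.percentile(bb[k],[1,99],axis=0).round().tolist(),np.percentile(p[k][:,2],[2,50,98]).round())
    k=(p[...,2]>30)&(p[...,2]<50)&(abs(bb[...,0])<70)&(bb[...,1]<-90)&(bb[...,1]>-150)
    print(n,"bar",k.sum(),np.median(bb[k],0),np.median(p[k],0))
E
```

```text
clock: 17.25
tool_pos: [487.7, -158.4, 168.2]
tcp_rot: [[-0.034, 0.999, 0.004], [0.999, 0.034, -0.001], [-0.001, 0.004, -1.0]]
contact_force: [-0.6, -0.1, 0.1]
width: 1.0
finger_force: 0.0
[ 487.7 -158.4  168.2] [ 0.49  0.47 -0.35  2.14  0.3   0.57 -0.04] 17.25
side brush 1205 [[-188.0, -337.0], [-155.0, -121.0]] [57. 73. 84.]
side bar 148 [  -4.23078525 -124.06488355] [651.28906351 -97.23010072  41.05352221]
top brush 439 [[-187.0, -176.0], [-154.0, -115.0]] [66. 72. 75.]
top bar 220 [  -1.46744171 -118.19413799] [653.79315467 -91.89876006  41.02538793]
```

The brush stands upright at bench x -187..-154, y -337..-115, clear of the chute and track. Next the tool goes over the handle, turned a quarter turn and with the gripper half closed.

```bash
python3 -m handwheel '[[[0,0,-10],[0.02,0.007,0],135],[[0,0,-20],[0.04,0.014,0],135],[[0,0,-30],[0.06,0.021,0],135],[[0,0,-40],[0.08,0.03,0],135],[[0,0,-50],[0.1,0.04,0],135],[[0,0,-60],[0.12,0.05,0],135],[[0,0,-70],[0.14,0.06,0],135],[[0,0,-80],[0.16,0.065,0],135],[[0,0,-90],[0.1675,0.065,-0.02],135],[[0,0,-90],[0.1675,0.065,-0.05],135],[[0,0,-90],[0.1675,0.065,-0.08],135],[[0,0,-90],[0.1675,0.065,-0.08],135],[[0,0,-90],[0.1675,0.065,-0.08],135]]'
python3 - <<'E'
from h import *
X=[651.2,26.5,.0345]
o=r.get_obs(); print(np.round(o['tool_pos'],1),tob(o['tool_pos'],X),np.round(o['q'],2),o['width'])
x,p=shot("side"); cv2.imwrite("pics/s5.png",cv2.resize(x[100:300,200:440,::-1],None,fx=3,fy=3))
E
```

```text
clock: 18.98
tool_pos: [654.2, -93.1, 86.2]
tcp_rot: [[0.999, 0.034, -0.0], [0.034, -0.999, -0.0], [-0.0, 0.0, -1.0]]
contact_force: [0.4, -0.1, 0.8]
width: 0.471
finger_force: 0.0
[654.2 -93.1  86.2] [  -1.14080454 -119.66147968] [ 0.02  0.72  0.09  1.86 -0.1   0.57 -1.37] 0.47145445185255436
```

View pics/s5.png

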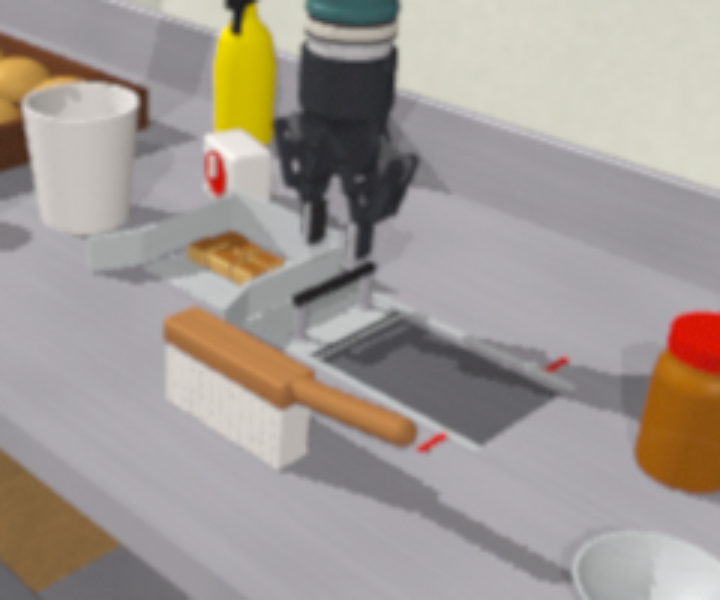

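The fingers at (315,225) and (357,240) straddle the bar at (335,284). The brush stands clear of the chute and track. I descend and close.

```bash
python3 -m handwheel '[[[0,0,0],[0,0,-0.02],135],[[0,0,0],[0,0,-0.037],135],[[0,0,0],[0,0,-0.0465],135],[[0,0,0],[0,0,-0.0465],135],[[0,0,0],[0,0,-0.0465],255],[[0,0,0],[0,0,-0.0465],255],[[0,0,0],[0,0,-0.0465],255],[[0,0,0],[0,0,-0.0465],255],[[0,0,0],[0,0,-0.0465],255]]'
```

```text
clock: 20.15
tool_pos: [654.6, -93.7, 40.4]
tcp_rot: [[0.999, 0.034, 0.001], [0.034, -0.999, -0.001], [0.001, 0.001, -1.0]]
contact_force: [-0.2, -2.5, 3.6]
width: 0.122
finger_force: 58.6
```

```bash
python3 -m handwheel '[[[0,0,0],[0,-0.005,0],255],[[0,0,0],[0.0005,-0.015,0],255],[[0,0,0],[0.001,-0.026,0],255],[[0,0,0],[0.0015,-0.037,0],255],[[0,0,0],[0.0015,-0.048,0],255],[[0,0,0],[0.002,-0.059,0],255],[[0,0,0],[0.0025,-0.07,0],255],[[0,0,0],[0.003,-0.081,0],255],[[0,0,0],[0.003,-0.092,0],255],[[0,0,0],[0.0035,-0.103,0],255],[[0,0,0],[0.004,-0.113,0],255],[[0,0,0],[0.0045,-0.122,0],255],[[0,0,0],[0.0045,-0.130,0],255],[[0,0,0],[0.005,-0.136,0],255],[[0,0,0],[0.005,-0.140,0],255],[[0,0,0],[0.005,-0.140,0],255],[[0,0,0],[0.005,-0.140,0],255],[[0,0,0],[0.005,-0.140,0],255]]'
python3 - <<'E'
from h import *
X=[651.2,26.5,.0345]
o=r.get_obs(); print(np.round(o['tool_pos'],1),tob(o['tool_pos'],X),o['clock'])
x,p=shot("side"); y,p2=shot("top")
a=cv2.resize(x[150:270,220:420,::-1],None,fx=4,fy=4,interpolation=cv2.INTER_CUBIC)[:,:400*2]
b=cv2.resize(y[125:245,195:395,::-1],None,fx=4,fy=4,interpolation=cv2.INTER_CUBIC)
cv2.imwrite("pics/s6.png",cv2.resize(np.vstack([a,b]),(500,600)))
for n,q in(("side",p),("top",p2)):
    bb=tob(q,X)
    k=(abs(bb[...,0])<54)&(abs(bb[...,1])<64)&(q[...,2]>-12)&(q[...,2]<50); print(n,"at mouth level:",k.sum())
    k=(q[...,2]<-100)&(abs(bb[...,0])<130)&(abs(bb[...,1])<160)
    hs=cv2.cvtColor(x if n=="side" else y,cv2.COLOR_RGB2HSV); k2=k&(q[...,2]>-190)&(hs[...,0]<25)&(hs[...,1]>90)
    print(n,"pan",k.sum(),np.nanmedian(q[k][:,2]) if k.any() else 0,"offcuts px",k2.sum(),cv2.connectedComponents(k2.astype(np.uint8))[0]-1)
    k=(q[...,2]>25)&(q[...,2]<50)&(abs(bb[...,0])<55)&(bb[...,1]<-220)&(bb[...,1]>-290)&(abs(bb[...,0])>25)
    print(n,"bar",k.sum(),np.median(bb[k],0) if k.any() else 0)
E
```

```text
clock: 22.4
tool_pos: [659.2, -224.0, 40.3]
tcp_rot: [[0.999, 0.038, -0.003], [0.038, -0.999, 0.011], [-0.003, -0.011, -1.0]]
contact_force: [-3.3, 9.8, 10.9]
width: 0.118
finger_force: 59.6
[ 659.2 -224.    40.3] [  -0.62021688 -250.65206545] 22.4
side at mouth level: 0
side pan 3276 -598.7703466777714 offcuts px 0 0
side bar 64 [ -38.94608712 -252.8807229 ]
top at mouth level: 25
top pan 2523 -164.97816485145825 offcuts px 192 4
top bar 68 [ -33.9693518  -246.82757039]
```

View pics/s6.png

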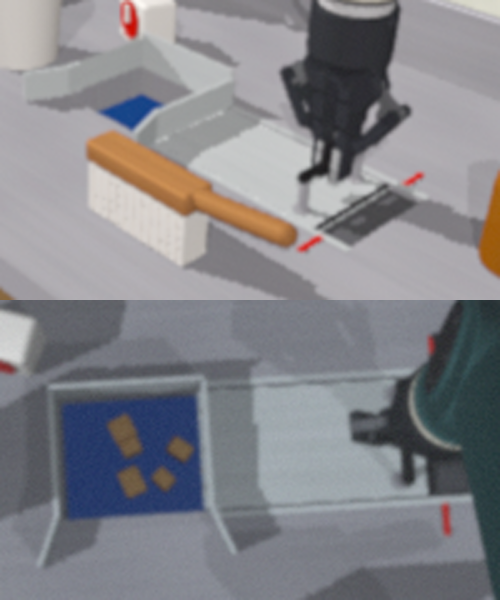

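The chute is open and at least five offcuts show in the pan at about (120–180, 430–485). The bar has moved only about 130 mm because the arm gives under the spring, so I pull a further 10 mm.

```bash
python3 -m handwheel '[[[0,0,0],[0,-0.005,0],255],[[0,0,0],[0.0005,-0.01,0],255],[[0,0,0],[0.0005,-0.01,0],255],[[0,0,0],[0.0005,-0.01,0],255],[[0,0,0],[0.0005,-0.01,0],255],[[0,0,0],[0.0005,-0.01,0],255]]'
python3 - <<'E'
from h import *
X=[651.2,26.5,.0345]
o=r.get_obs(); print(np.round(o['tool_pos'],1),tob(o['tool_pos'],X),o['clock'])
x,p=shot("side"); y,p2=shot("top")
a=cv2.resize(x[180:250,290:400,::-1],None,fx=6,fy=6,interpolation=cv2.INTER_CUBIC)
b=cv2.resize(y[145:225,205:315,::-1],None,fx=6,fy=6,interpolation=cv2.INTER_CUBIC)
cv2.imwrite("pics/s7.png",cv2.resize(np.vstack([a,b]),(440,600)))
for n,q in(("side",p),("top",p2)):
    bb=tob(q,X)
    k=(q[...,2]>25)&(q[...,2]<50)&(abs(bb[...,0])<55)&(bb[...,1]<-220)&(bb[...,1]>-290)&(abs(bb[...,0])>25)
    print(n,"bar",k.sum(),np.median(bb[k],0) if k.any() else 0)
    k=(abs(bb[...,0])<56)&(abs(bb[...,1])<66)&(q[...,2]>-60)&(q[...,2]<50); print("mouth",k.sum(),q[k].mean(0),bb[k].min(0) if k.any() else 0,bb[k].max(0) if k.any() else 0)
# black leading edge in side picture: dark pixels on bench plane
bb=tob(p,X); v=x.max(-1).astype(int)
for c in(-50,-45,-30,-20,20,30,40,45):
    k=(abs(bb[...,0]-c)<3)&(abs(p[...,2]+1)<9)&(bb[...,1]<-262)&(bb[...,1]>-325)
    i=np.argsort(-bb[k][:,1]); print(c,[(int(t),int(s)) for t,s in zip(bb[k][i,1],v[k][i])][::2])
E
```

```text
clock: 23.25
tool_pos: [659.6, -233.6, 40.3]
tcp_rot: [[0.999, 0.038, -0.004], [0.038, -0.999, 0.012], [-0.003, -0.012, -1.0]]
contact_force: [-2.9, 11.2, 11.0]
width: 0.115
finger_force: 59.7
[ 659.6 -233.6   40.3] [  -0.60205172 -260.27015846] 23.25
side bar 68 [ -39.8367306  -262.69231723]
mouth 44 [649.47522038  61.34272189   4.4880039 ] [-55.98989222 -65.66816282] [54.99838695 65.94508811]
top bar 68 [ -33.25547442 -256.12852084]
mouth 55 [651.98855029 -38.14999463  -8.41892207] [-53.51626467 -65.96488282] [ 53.69787805 -63.61809841]
-50 [(-262, 184), (-262, 202), (-266, 203), (-270, 200), (-274, 200), (-276, 202), (-281, 201), (-282, 193), (-286, 164), (-287, 92), (-289, 178), (-316, 157), (-319, 179), (-321, 179)]
-45 [(-262, 184), (-262, 199), (-265, 198), (-266, 197), (-268, 197), (-270, 202), (-275, 202), (-276, 202), (-280, 199), (-282, 187), (-285, 124), (-287, 92), (-289, 156), (-289, 105), (-293, 140), (-299, 169), (-301, 126), (-305, 140), (-311, 149), (-317, 169), (-319, 176), (-324, 180)]
-30 [(-262, 176), (-268, 161), (-272, 155), (-275, 161), (-280, 154), (-284, 12
[... 693 characters left out ...]
, 201), (-265, 201), (-272, 201), (-279, 201), (-282, 178), (-286, 104), (-289, 117), (-290, 100), (-293, 83), (-296, 88), (-298, 77), (-302, 80), (-305, 74), (-310, 107), (-318, 122), (-321, 129), (-323, 129)]
40 [(-262, 160), (-264, 150), (-267, 173), (-268, 197), (-273, 204), (-276, 200), (-280, 193), (-286, 106), (-287, 98), (-289, 118), (-289, 133), (-292, 81), (-297, 97), (-299, 95), (-302, 85), (-305, 77), (-308, 78), (-312, 106), (-318, 121), (-321, 127), (-324, 127)]
45 [(-265, 143), (-267, 169), (-271, 193), (-275, 173), (-281, 181), (-286, 110), (-286, 91), (-289, 127), (-289, 103), (-289, 133), (-293, 79), (-296, 99), (-301, 101), (-304, 80), (-309, 95), (-319, 126), (-322, 127)]
```

View pics/s7.png

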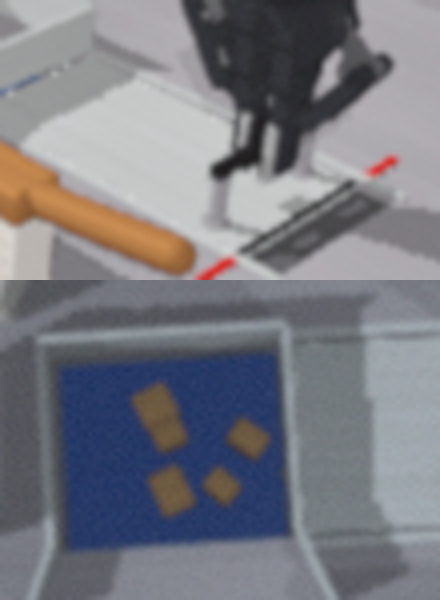

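The leading edge lines up with both red marks, (218,268) and (382,165), and the TCP travel is 140.0 mm. Only five offcuts are clearly visible in the pan, so I look for the sixth using heights.

```bash
python3 - <<'E'
from h import *
X=[651.2,26.5,.0345]
for n in("top","side"):
    x,p=shot(n); bb=tob(p,X); hs=cv2.cvtColor(x,cv2.COLOR_RGB2HSV)
    k=(hs[...,0]<25)&(hs[...,1]>70)&(abs(bb[...,0])<320)&(bb[...,1]<200)&(bb[...,1]>-400)&(p[...,2]>-190)
    nn,l,st,ce=cv2.connectedComponentsWithStats(k.astype(np.uint8))
    for i in range(1,nn):
        if st[i,4]>12: m=l==i; print(n,st[i,:5],bb[m].min(0).round(),bb[m].max(0).round(),"z",np.percentile(p[m][:,2],[5,25,50,75,95]).round())
    if n=="top":
        for s,m,at in masks(n,"scrap0",9): print(round(s,2),np.round(at),m.sum(),np.nanmedian(p[m],0).round(),np.nanpercentile(p[m][:,2],[5,95]).round())
        m=(p[...,2]<-100)&(abs(bb[...,0])<80)&(abs(bb[...,1])<90)
        h=np.where(m,np.clip((p[...,2]+170)*5,0,255),0).astype(np.uint8)
        cv2.imwrite("pics/s8.png",cv2.resize(np.hstack([cv2.cvtColor(h,cv2.COLOR_GRAY2BGR)[145:225,205:285],np.clip(x[145:225,205:285,::-1].astype(int)*2,0,255).astype(np.uint8)]),None,fx=5,fy=5,interpolation=cv2.INTER_CUBIC))
print(r.get_obs()['tool_pos'])
E
```

```text
top [394  71  19   9 151] [ 225. -399.] [ 245. -360.] z [32. 37. 39. 40. 42.]
top [181 146  20   8  43] [ 79. 101.] [ 96. 142.] z [37. 48. 55. 60. 61.]
top [239 172  12  15 104] [19.  0.] [61. 30.] z [-152. -150. -148. -139. -136.]
top [263 181   8   8  41] [ 11. -53.] [ 30. -34.] z [-145. -144. -143. -141. -139.]
top [243 193  10  10  66] [-23.  -2.] [ 2. 22.] z [-152. -150. -149. -147. -146.]
top [257 193   7   7  32] [-18. -32.] [ -2. -16.] z [-138. -137. -136. -135. -134.]
top [ 304  247   98   18 1169] [-192. -323.] [-139. -115.] z [69. 71. 73. 75. 81.]
0.63 [245. 197.] 103 [ 639.   38. -149.] [-160. -145.]
0.54 [241. 177.] 70 [ 700.   47. -149.] [-154. -146.]
0.54 [264. 184.] 72 [ 672.  -15. -143.] [-156. -139.]
0.5 [248. 184.] 40 [ 676.   37. -138.] [-144. -136.]
0.4 [258. 196.] 61 [ 641.    4. -136.] [-150. -133.]
side [268 150   8  16  72] [78. 99.] [ 96. 146.] z [20. 28. 38. 49. 60.]
side [444 198  19  13 136] [ 224. -400.] [ 304. -338.] z [26. 32. 37. 40. 42.]
side [ 255  202   84   47 1157] [-188. -339.] [-65. -79.] z [59. 69. 73. 75. 82.]
side [411 216  11  35  41] [  12. -400.] [ 137. -345.] z [ 2. 28. 51. 74. 86.]
side [382 220   7   4  13] [  70. -293.] [  94. -287.] z [3. 4. 4. 4. 5.]
side [340 244   9   7  20] [ -89. -294.] [ -62. -285.] z [2. 3. 4. 4. 5.]
[ 659.57510836 -233.60553686   40.35318731]
```

View pics/s8.png

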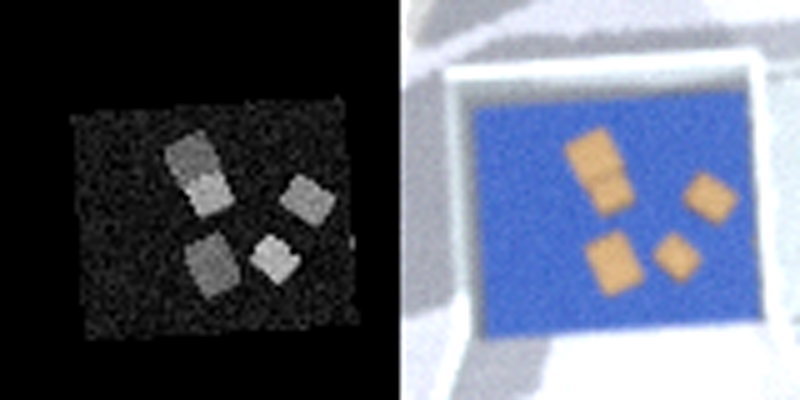

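Five offcuts lie in the pan, and there is a hint of a sixth at the mouth's right edge, around (352,243) and (752,240). I read its height.

```bash
python3 - <<'E'
from h import *
X=[651.2,26.5,.0345]
x,p=shot("top"); bb=tob(p,X)
for v in range(186,202,2):
    print(v,[(u,x[v,u].tolist(),int(p[v,u,2]),int(bb[v,u,0]),int(bb[v,u,1])) for u in range(273,279)])
E
```

```text
186 [(273, [43, 57, 102], -166, 18, -61), (274, [43, 59, 101], -166, 18, -63), (275, [54, 64, 91], -5, -1, -63), (276, [87, 93, 104], -4, -1, -66), (277, [128, 134, 140], 35, -6, -67), (278, [143, 152, 158], 32, -6, -70)]
188 [(273, [43, 59, 105], -164, 12, -60), (274, [41, 62, 102], -166, 12, -63), (275, [53, 65, 95], -9, -5, -63), (276, [85, 93, 104], -4, -6, -65), (277, [129, 136, 143], 33, -10, -67), (278, [148, 157, 164], 39, -11, -69)]
190 [(273, [43, 62, 106], -166, 7, -60), (274, [42, 59, 102], -166, 7, -63), (275, [53, 67, 97], -20, -9, -63), (276, [82, 90, 105], -8, -10, -65), (277, [124, 131, 137], 38, -15, -67), (278, [146, 155, 161], 34, -15, -69)]
192 [(273, [39, 55, 102], -163, 1, -60), (274, [46, 58, 101], -164, 1, -62), (275, [56, 64, 88], -146, 0, -65), (276, [85, 87, 96], -6, -15, -65), (277, [118, 126, 131], 37, -20, -66), (278, [147, 153, 158], 36, -20, -69)]
194 [(273, [43, 60, 106], -161, -4, -59), (274, [41, 58, 99], -170, -3, -62), (275, [56, 63, 90], -152, -5, -65), (276, [78, 83, 94], -4, -20, -65), (277, [115, 123, 127], 30, -24, -66), (278, [138, 144, 152], 34, -24, -68)]
196 [(273, [43, 58, 104], -160, -9, -59), (274, [42, 60, 105], -167, -9, -62), (275, [48, 60, 98], -165, -9, -64), (276, [70, 78, 98], -5, -25, -64), (277, [103, 109, 117], 12, -27, -66), (278, [137, 143, 149], 36, -29, -68)]
198 [(273, [43, 59, 104], -163, -15, -59), (274, [41, 59, 105], -167, -14, -61), (275, [49, 62, 103], -169, -14, -64), (276, [66, 75, 97], -5, -29, -64), (277, [102, 108, 115], -8, -29, -66), (278, [134, 139, 146], 37, -34, -68)]
200 [(273, [38, 56, 102], -165, -20, -58), (274, [42, 57, 104], -163, -20, -61), (275, [44, 58, 101], -163, -20, -64), (276, [58, 67, 93], -2, -34, -64), (277, [87, 93, 102], -6, -34, -66), (278, [131, 138, 143], 34, -38, -67)]
```

The edge reads z about -149 at bench (-2,-65), which is offcut-top height in the pan, so the sixth is down there too. The handle is held with its leading edge at the mark, so I hand in.

```bash
python3 -c "
from rig import r
o=r.get_obs(); print(o['clock'],o['tool_pos'],o['finger_force'],o['width'])
print(r.finish_job())"
```

```text
23.55 [ 659.57270945 -233.6379843    40.33588165] 59.70688998699188 0.11770432598185697
the job is handed in; nothing more can be done
None
```

The job is handed in: the offcuts were swept in and dropped into the pan (five seen clearly, the sixth only from its edge at pan depth), the brush stands upright clear of the chute and track, and the gripper is still holding the shutter with its leading edge at the red mark.

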